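# Locate a chocolate mould on the filling bed

## Robot

A 6-joint arm with a two-finger parallel gripper is mounted at the origin on the work surface. World frame = base frame: x ahead of the robot, y to its left, z up, the work surface at z = 0. Lengths are in m, angles in rad, forces in N, time in s.
With the tool pointing down it reaches from about 0.25 to 0.775 m from the base axis. Payload 4 kg.
Tool frame: the origin (TCP) lies midway between the tips of the shut fingers; the grasp point (between the pads) lies 19 mm behind it; z points along the fingers, y is the line along which they close (so a half turn about z gives the same grasp; the last joint's range is limited). The gripper opens to 94 mm and grips with 3 to 60 N. Pads are 16 mm wide; open, the fingers measure 119 mm over their backs; the gripper's body (75 mm by 177 mm) begins 78 mm behind the grasp point.
Start: joints at [-1.244, 0.087, 1.371, -0, 1.684, -0.103], TCP at [0.229, -0.5, 0.206] pointing down, gripper open.
Joint ranges: [-3.1, 3.1], [-0.76, 2.03], [0.27, 2.55], [-1.08, 4.22], [0.17, 2.65], [-2.57, 2.57]. Speed limits (rad/s): [2.79, 2.79, 3.14, 3.14, 3.14, 3.14].

## Interface

Orientations are given as [roll, pitch, yaw] about the fixed x, y, z axes, in that order (R = Rz(yaw) Ry(pitch) Rx(roll)).
In Python, from bench import robot gives the robot as it stands.
- The arm moves only by the tool servo_tool, never from a script. Its argument "moves" is a list of rows, each a list of 5 numbers: the shift along the tool's x, y, z in units of 25 mm (1.0 is 25 mm), then the turn about the tool's z in units of 6 degrees (1.0 is 6 degrees), then the closure, from 0 (fully open) to 1 (shut). In form: [[dx, dy, dz, yaw, gripper], ...]. A call has 1 to 10 rows; each row is the pose to reach, as a shift and turn from the pose commanded when the call began, along the tool's axes at that moment; what a row does not reach only later rows make up. A row lasts 1/12 s, in which the tool goes at most 41.7 mm and 7.16 degrees, less where a joint would pass 70% of its speed; a pose out of reach is approached as far as the arm can. A call with a gripper value outside its range is refused whole. The fingers move at their own pace and stop on an object; the grip force is fixed at half the most. Time passes only in rows, so rows that repeat a pose let the fingers close. It gives the time, the measured TCP pose, the force, the opening and the grip force at its end, in the units of the state.
- robot.get_obs(): the state, without advancing time (a new reading comes with each control period).
- robot.snapshot(name): name is "scene" or "side" or "wrist"; returns a dict with "image" (420x560x3 uint8, blue, green, red), "fx", "fy", "cx", "cy" (pixels), "eye" and "orientation" of the camera in the world; the wrist camera has in their place "T_tool_cam" (4x4, takes a point from camera to tool coordinates, whose origin is the TCP and whose axes are the flange's). Camera axes: x right, y down, z forward; pixel columns grow to the right and rows downward; lengths in m; the calibration is good to about 2 mm. A picture is of the moment at which its call begins: read the wrist's pose just before it. There is no depth.
- robot.close_job(): hands the job in; it is judged then, once.
The state is a dict: "time": time; "joint_positions": joint angles; "qvel": joint speeds; "joint_torque": joint torques, N m; "tool_pos": TCP position; "ee_rot": TCP orientation; "wrist_force": force on the tool from outside, world axes, zero at the start; "wrist_torque": the same for the moment, N m; "width": finger opening in m; "finger_force": force on a finger pad.
Only numpy, scipy, OpenCV 4.12 (cv2) and the standard library are available. Lean on these libraries where they do the work, as an engineer would, in place of code of your own. Each camera call takes 0.05 s, during which the arm holds its last target. There are 200 camera calls.

## Task

The chocolate mould lies loose and askew on the aluminium filling bed. Keeping it flat on the bed, push it gently sideways until its long edge bears firmly on both upright pins at once, then slide it along the pins until its end bears firmly on the end stop, so that it sits fully home on all three. Then swing the latch all the way over the mould, let go of everything, and leave the other things on the table alone.

Things in the scene. Friction and masses are not known exactly. Their poses are not given: they have to be found in the camera images.
- mould: White brittle plastic chocolate mould with brown cavities, a plain block 100 (own x) x 240 (own y) x 24 mm, 0.3 to 0.65 kg. Origin: centre of underside. Starts 15 to 30 mm short of the pins, 15 to 30 mm short of the stop, up to 0.12 rad askew; slick, slides with 0.5 to 2 N. A steady 10 N push in the middle, held half a second, seats it; over 15 N, from you or on a pin or the stop, breaks it.
- seat (a point): Point on the bed's top (15 mm above the table) where the mould's origin is when fully home. x: level, from the robot's side square to the pin row; y: along the pin row, away from the end stop; z up. The bed is a fixed aluminium plate, 250 mm (x, -140 to +110 from here) by 410 mm (y, -190 to +220), turned up to 0.25 rad.
- pin_left: Fixed upright steel dowel, 12 mm diameter, 32 mm high above the bed, at x = +56 mm, y = +75 mm of the seat. Origin: centre of its foot on the bed's top. The mould's far long edge bears on its robot side.
- pin_right: The same, at x = +56 mm, y = -75 mm of the seat. Friction on the pushing fingers can hang the mould askew on one pin: push midway between the pins and rub a few mm to and fro until it lies on both. Pins and stop are rigid: come up to them slowly (under 20 mm/s), or the impact alone passes 15 N.
- end_stop: Fixed steel block, 30 mm (x) by 20 mm (y) by 30 mm high above the bed. Origin: foot of the middle of its bearing face, which looks to the seat's +y, at x = 0, y = -120 mm of the seat. The mould's -y end bears on it.
- latch (a joint): Flat steel arm, 18 mm wide, 6 thick, turning level about an upright axis at x -30, y -145 mm of the seat; underside 27 mm above the bed (3 over the mould). 0: open, points to the seat's -x. Grows clockwise seen from above; pi/2, end of travel: closed, points to +y over the mould's corner. Starts at 0 to 0.25. About 1 N at the knob moves it; it stays where left.
- latch_knob (a point): Middle of the black upright round knob on the latch arm's tip: 12 mm diameter, 30 mm high (33 to 63 mm above the bed's top, this point 48 mm), 55 mm from the latch's axis. Can be pinched from above or pushed.
- gift_box: Bystander: red gift box 116 x 116 x 52 mm, origin at centre of underside, left of the bed.
- bowl: Bystander: white bowl of pralines, 120 mm wide, 45 mm high, origin at centre of underside, right of the bed.
- jar: Bystander: jar 70 mm wide, 90 mm high, origin at centre of underside, right of the bed.
- blue_box: Bystander: blue box 83 x 123 x 53 mm, origin at centre of underside, left of the bed.

How it is judged:
By the outcome, as a careful person would: the job done as asked, in the order asked, and still so for the second after the job is handed in, with the robot touching nothing.
It also fails if it takes over 72 s, if anything falls off the work surface, if the arm or the gripper's body presses on something with over 40 N, if the wrist force passes 120 N, or if a joint passes its speed limit or range.

## Working session

There is one attempt and no reset: what is moved stays moved. The work goes in short steps, Python scripts to look and compute and a tool call to move; the robot and the scene stay as the last step left them, time stands still between calls to the robot, and variables do not carry over. Pictures are saved under pics/ and viewed, at most 10 in all, crops included, and the job is handed in when it is done.

Besides the shell and the picture viewer there is one more tool, called after "Call:" as name([rows], argument=value, ...), one row to a line, values as JSON. servo_tool: Moves the arm, as the interface text tells. Its arguments: {"type":"object","properties":{"moves":{"type":"array"}},"required":["moves"]}

```bash
ls; mkdir -p pics; cat > h.py <<'E'
import numpy as np, cv2
from scipy.spatial.transform import Rotation as Ro
from bench import robot
def cam(s,obs=None):
    K=(s["fx"],s["fy"],s["cx"],s["cy"])
    if "eye" in s:
        o=np.array(s["orientation"],float)
        R=o if o.shape==(3,3) else Ro.from_euler("xyz",o).as_matrix() if o.size==3 else None
        return K,R,np.array(s["eye"])
    T=np.array(s["T_tool_cam"]); Rt=Ro.from_euler("xyz",obs["ee_rot"]).as_matrix()
    return K,Rt@T[:3,:3],np.array(obs["tool_pos"])+Rt@T[:3,3]
def ray(c,uv):
    (fx,fy,cx,cy),R,e=c
    uv=np.atleast_2d(np.array(uv,float)); d=np.c_[(uv[:,0]-cx)/fx,(uv[:,1]-cy)/fy,np.ones(len(uv))]@R.T
    return e,d
def plane(c,uv,z):
    e,d=ray(c,uv); return e+d*((z-e[2])/d[:,2])[:,None]
def proj(c,P):
    (fx,fy,cx,cy),R,e=c
    p=(np.atleast_2d(P)-e)@R; return np.c_[p[:,0]/p[:,2]*fx+cx,p[:,1]/p[:,2]*fy+cy]
def tri(c1,a,c2,b):
    e1,d1=ray(c1,a);e2,d2=ray(c2,b)
    A=np.c_[d1[0],-d2[0]]; t=np.linalg.lstsq(A,e2-e1,rcond=None)[0]
    p,q=e1+d1[0]*t[0],e2+d2[0]*t[1]; return (p+q)/2,np.linalg.norm(p-q)
E
python3 - <<'E'
from h import *
np.set_printoptions(precision=4,suppress=True)
o=robot.get_obs();print(o)
for n in("scene","side"):
    s=robot.snapshot(n);cv2.imwrite(f"pics/{n}0.png",s["image"]);print(n,{k:v for k,v in s.items() if k!="image"})
    np.savez(f"{n}0.npz",**s)
E
```

```text
pics
{'time': 0.0, 'joint_positions': array([-1.2441,  0.088 ,  1.3722, -0.    ,  1.6836, -0.1031]), 'qvel': array([-0.    ,  0.0009, -0.0017,  0.0021,  0.0002, -0.0001]), 'joint_torque': array([ -0.0001, -34.0183, -30.2428,   0.0717,   0.0329,  -0.0002]), 'tool_pos': array([ 0.229 , -0.4995,  0.2043]), 'ee_rot': array([-3.1394, -0.0002,  0.4298]), 'wrist_force': array([ 0.6104, -0.2186,  1.0038]), 'wrist_torque': array([ 0.0024,  0.0085, -0.0259]), 'finger_force': 0.0, 'width': 0.093726746327897}
scene {'fx': 472.427011846477, 'fy': 472.427011846477, 'cx': 280.37563905012416, 'cy': 204.92977931435618, 'eye': array([ 1.3258, -0.5318,  1.1818]), 'orientation': array([-2.4382,  0.    ,  0.9534])}
side {'fx': 465.6633591555905, 'fy': 465.6633591555905, 'cx': 278.5650005014117, 'cy': 207.286784811604, 'eye': array([-0.0776,  0.6545,  1.0487]), 'orientation': array([-2.3984,  0.0024, -2.3521])}
```

View pics/scene0.png

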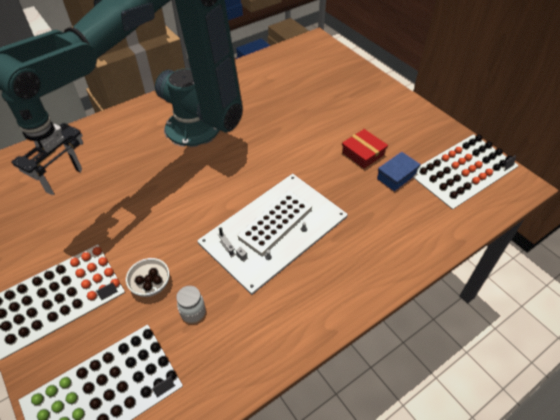

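View pics/side0.png

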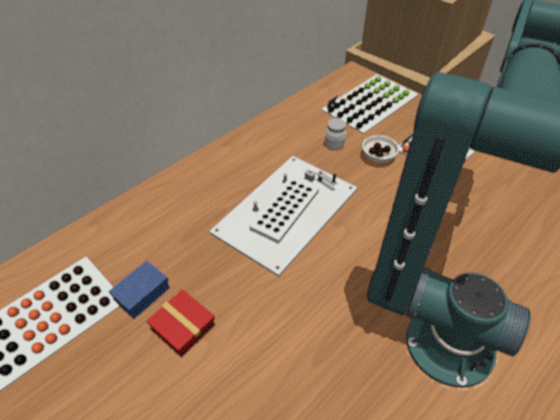

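The scene view shows the bed with corners near (293,177), (346,214), (252,287) and (199,240). The pins are at (303,228) and (268,256), the stop at (241,253) and the latch knob at (221,233). The side view shows the same layout, with the bystanders clear of the bed.

```bash
python3 - <<'E'
from h import *
np.set_printoptions(precision=4,suppress=True)
seeds={"scene":(225,225,320,262),"side":(285,205,0,0)}
for n in("scene","side"):
    s=dict(np.load(f"{n}0.npz"));c=cam(s);im=s["image"]
    hsv=cv2.cvtColor(im,cv2.COLOR_BGR2HSV)
    m=((hsv[...,1]<60)&(hsv[...,2]>120)).astype(np.uint8)
    k,lab,st,ce=cv2.connectedComponentsWithStats(m)
    p0=proj(c,[[0.5,0.0,0.015]])
    # component with centroid in the image middle
    i=[j for j in range(1,k) if 6000<st[j,4]<30000 and 200<ce[j,0]<360 and 150<ce[j,1]<280];print(n,[(st[j],ce[j]) for j in i])
    cn=cv2.findContours((lab==i[0]).astype(np.uint8),cv2.RETR_EXTERNAL,cv2.CHAIN_APPROX_NONE)[0]
    cn=max(cn,key=cv2.contourArea)[:,0]
    P=plane(c,cn,0.015)[:,:2]
    r=cv2.minAreaRect((P*1000).astype(np.float32));print(r,cv2.boxPoints(r))
    x0,y0,w,h=st[i[0]][:4]
    cv2.imwrite(f"pics/{n}_crop.png",cv2.resize(im[y0-5:y0+h+5,x0-5:x0+w+5],None,fx=4.4,fy=4.4,interpolation=cv2.INTER_CUBIC));print(x0-5,y0-5)
E
```

```text
scene [(array([ 198,  174,  149,  120, 8004], dtype=int32), array([271.4615, 231.8145]))]
((581.8480224609375, -28.320938110351562), (254.07962036132812, 414.0377502441406), 8.398871421813965) [[ 425.9328  157.9218]
 [ 486.4086 -251.6755]
 [ 737.7633 -214.5637]
 [ 677.2875  195.0336]]
193 169
side [(array([ 210,  156,  147,  120, 8262], dtype=int32), array([283.2014, 214.2924]))]
((579.6719360351562, -26.100082397460938), (255.3437042236328, 417.35504150390625), 8.35263442993164) [[ 423.0407  161.8177]
 [ 483.6679 -251.1104]
 [ 736.3031 -214.0179]
 [ 675.6759  198.9102]]
205 151
```

Call:
servo_tool([
  [6, -3.5, -3.8, 1, 1],
  [19.9, -11.6, -3.8, 2.7, 1],
  [19.9, -11.6, -3.8, 2.7, 1],
  [19.9, -11.6, -3.8, 2.7, 1],
  [19.9, -11.6, -3.8, 2.7, 1],
  [19.9, -11.6, -3.8, 2.7, 1],
  [19.9, -11.6, -3.8, 2.7, 1],
  [19.9, -11.6, -3.8, 2.7, 1],
  [19.9, -11.6, -3.8, 2.7, 1],
  [19.9, -11.6, -3.8, 2.7, 1],
])

```text
time: 0.93
tool_pos: [0.4633, -0.166, 0.2767]
ee_rot: [-3.141, 0.0, 0.147]
wrist_force: [2.3, -1.2, 1.1]
width: 0.0309
finger_force: 0.0
```

Call:
servo_tool([
  [3.4, -4.6, 0, 0, 1],
  [3.4, -4.6, 0, 0, 1],
  [3.4, -4.6, 0, 0, 1],
  [3.4, -4.6, 0, 0, 1],
  [3.4, -4.6, 0, 0, 1],
  [3.4, -4.6, 0, 0, 1],
])

```text
time: 1.43
tool_pos: [0.53, -0.041, 0.276]
ee_rot: [3.142, 0.002, 0.149]
wrist_force: [-0.5, -0.0, -0.9]
width: 0.0004
finger_force: 0.0
```

```bash
python3 - <<'E'
from h import *
np.set_printoptions(precision=4,suppress=True)
o=robot.get_obs();print(o["tool_pos"],o["ee_rot"],o["wrist_force"])
s=robot.snapshot("wrist");cv2.imwrite("pics/w1.png",s["image"]);print({k:v for k,v in s.items() if k!="image"})
np.savez("w1.npz",tool_pos=o["tool_pos"],ee_rot=o["ee_rot"],**s)
E
```

```text
[ 0.53  -0.041  0.276] [3.1415 0.0019 0.1493] [-0.4967 -0.0484 -0.8939]
{'fx': 302.856267457172, 'fy': 302.856267457172, 'cx': 283.77486800267417, 'cy': 213.72847357269944, 'T_tool_cam': array([[-0.0005, -0.9732, -0.2298,  0.0657],
       [ 1.    , -0.0009,  0.0014, -0.0007],
       [-0.0016, -0.2298,  0.9732, -0.1805],
       [ 0.    ,  0.    ,  0.    ,  1.    ]])}
```

View pics/w1.png

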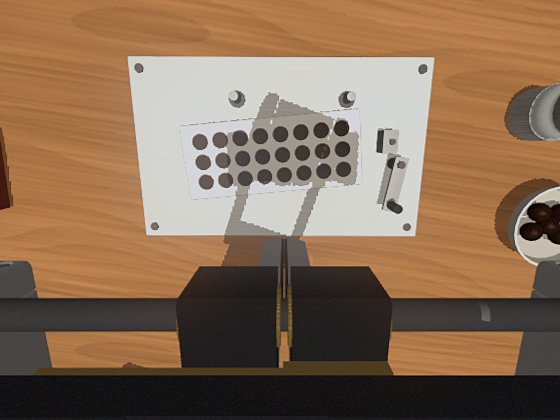

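The wrist view shows the bed corners near (128,57), (433,58), (415,235) and (148,235). The pin tops are about (234,95) and (351,96), the stop (387,141) and the knob (394,207). The 3x8 cavity grid is at (190–350, 128–182), so the mould is slightly askew.

```bash
cat > bed.py <<'E'
from h import *
def cav(im,c,box,z=0.039):
    x0,y0,x1,y1=box; g=cv2.cvtColor(im,cv2.COLOR_BGR2GRAY)
    m=np.zeros_like(g); m[y0:y1,x0:x1]=(g[y0:y1,x0:x1]<80)
    k,lab,st,ce=cv2.connectedComponentsWithStats(m)
    q=ce[1:][(st[1:,4]>60)&(st[1:,4]<400)]
    P=plane(c,q,z)[:,:2]; r=cv2.minAreaRect((P*1000).astype(np.float32))
    return q,P,r
E
python3 - <<'E'
from bed import *
np.set_printoptions(precision=4,suppress=True)
s=dict(np.load("w1.npz"));c=cam(s,s);im=s["image"]
hsv=cv2.cvtColor(im,cv2.COLOR_BGR2HSV)
m=((hsv[...,1]<50)&(hsv[...,2]>90)).astype(np.uint8); m[242:]=0; m[:,445:]=0
cn=max(cv2.findContours(m,cv2.RETR_EXTERNAL,cv2.CHAIN_APPROX_NONE)[0],key=cv2.contourArea)[:,0]
P=plane(c,cn,0.015)[:,:2]*1000
r=cv2.minAreaRect(P.astype(np.float32));print("bed",r)
B=cv2.boxPoints(r);a=np.arctan2(*(B[np.lexsort(B.T[::-1])][0]*0+[0,0]));
th=np.radians(r[2]) if r[1][0]<r[1][1] else np.radians(r[2]-90)
print("th",th)
X=np.array([np.cos(th),np.sin(th)]);Y=np.array([-X[1],X[0]])
seat=np.array(r[0])+15*X-15*Y;print("seat",seat)
q,Pc,rc=cav(im,c,(185,112,360,196));print(len(q),rc,"cav mean in seat",(Pc.mean(0)*1000-seat)@np.c_[X,Y])
cs=cam(dict(np.load("scene0.npz")));sd=cam(dict(np.load("side0.npz")))
for nm,uv,z in [("pinL",(235,95),.047),("pinR",(351,96),.047),("knob",(394,209),.063)]:
    p=plane(c,uv,z)[0];print(nm,p,(p[:2]*1000-seat)@np.c_[X,Y])
# expected points in image
for nm,p in dict(pinL=(56,75,47),pinR=(56,-75,47),pinLf=(56,75,15),pinRf=(56,-75,15),stopL=(-15,-120,45),stopR=(15,-120,45),axis=(-30,-145,48),knob0=(-85,-145,78)).items():
    w=np.r_[seat+p[0]*X+p[1]*Y,p[2]]/1000;print(nm,w,proj(c,w)[0],proj(cs,w)[0],proj(sd,w)[0])
cv2.imwrite("pics/w1c.png",cv2.resize(im[50:245,170:440],None,fx=2.9,fy=2.9,interpolation=cv2.INTER_CUBIC))
E
```

```text
bed ((576.1460571289062, -29.622085571289062), (258.52520751953125, 409.6651611328125), 8.338366508483887)
th 0.1455319498110675
seat [593.1628 -42.2882]
18 ((581.5056762695312, -44.537017822265625), (54.2979736328125, 135.85304260253906), 13.919784545898438) cav mean in seat [-11.8607  -0.6188]
pinL [0.6431 0.0386 0.047 ] [61.1451 72.7862]
pinR [ 0.6638 -0.1074  0.047 ] [ 60.47  -74.714]
knob [ 0.5308 -0.1892  0.063 ] [ -83.0379 -136.3515]
pinL [0.6377 0.04   0.047 ] [233.3996  99.2873] [302.6295 222.4983] [256.4851 202.3423]
pinR [ 0.6594 -0.1084  0.047 ] [351.0324  99.7251] [266.4751 250.5072] [286.5318 174.306 ]
pinLf [0.6377 0.04   0.015 ] [237.1198 102.4472] [302.2595 228.872 ] [256.8824 209.6398]
pinRf [ 0.6594 -0.1084  0.015 ] [345.9778 102.8496] [266.7177 256.698 ] [286.4286 181.6504]
stopL [ 0.5957 -0.1632  0.045 ] [381.4458 156.3524] [238.8919 245.227 ] [313.4252 176.1922]
stopR [ 0.6254 -0.1588  0.045 ] [383.2265 133.1368] [245.5866 251.3153] [305.5037 172.2467]
axis [ 0.5845 -0.1901  0.048 ] [399.9382 167.9107] [228.9893 246.4279] [321.9288 173.0547]
knob0 [ 0.5301 -0.1981  0.078 ] [404.7479 213.038 ] [216.1433 229.4004] [337.7712 173.2754]
```

View pics/w1c.png

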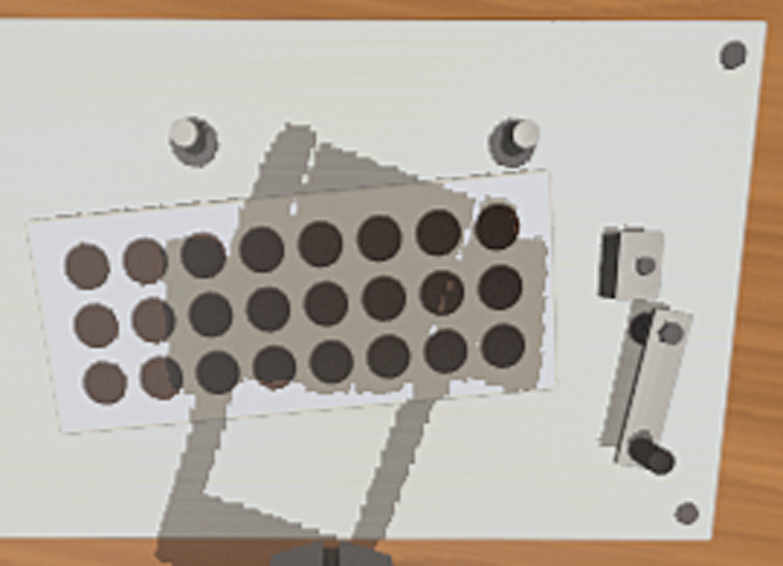

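The crop shows the mould corners at about (27,219), (549,170), (555,388) and (63,433). The pin tops are at (182,132) and (525,133), the knob top at (662,461), and the stop's bearing face at x≈600.

```bash
python3 - <<'E'
from bed import *
np.set_printoptions(precision=4,suppress=True)
s=dict(np.load("w1.npz"));c=cam(s,s)
cs=cam(dict(np.load("scene0.npz")));sd=cam(dict(np.load("side0.npz")))
th=.1458;X=np.array([np.cos(th),np.sin(th)]);Y=np.array([-X[1],X[0]]);seat=np.array([597.8,-41.2]);M=np.c_[X,Y]
f=lambda uv:np.array(uv,float)/2.9+[170,50]
C=plane(c,f([(27,219),(549,170),(555,388),(63,433)]),.039)[:,:2]*1000
print("mould corners seat",(C-seat)@M,"mean",(C.mean(0)-seat)@M)
L=(C-seat)@M
print("angle",np.arctan2(-(L[1]-L[0])[0]*-1,-(L[1]-L[0])[1]),np.linalg.norm(L[1]-L[0]),np.linalg.norm(L[2]-L[1]))
k=plane(c,f([(662,461)]),.078)[0];print("knob",k,(k[:2]*1000-seat)@M)
print("proj knob/cnr in scene", proj(cs,k), proj(cs,np.c_[C/1000,[.039]*4]))
print(tri(c,f([(182,132)]),cs,[(304,224)]),tri(c,f([(525,133)]),cs,[(267.5,252)]),tri(c,f([(662,461)]),cs,[(220,230)]))
E
```

```text
mould corners seat [[ 19.3065 148.585 ]
 [ 41.3064 -88.5436]
 [-57.4981 -97.4198]
 [-79.977  138.8438]] mean [-19.2156  25.3663]
angle 0.09251143188621559 238.1469728969096 99.2023295881611
knob [ 0.5341 -0.1886  0.078 ] [ -84.4513 -136.5761]
proj knob/cnr in scene [[219.6306 228.7956]] [[311.7296 205.6207]
 [260.9294 252.6132]
 [236.6947 234.6694]
 [287.6403 190.3796]]
(array([0.6425, 0.0419, 0.0432]), np.float64(0.00015943651685244878)) (array([ 0.6643, -0.108 ,  0.0448]), np.float64(0.0002568166909621639)) (array([ 0.5345, -0.1893,  0.0741]), np.float64(0.002538343197021854))
```

Call:
servo_tool([
  [-1.3, -0.2, 1, 0, 1],
  [-1.3, -0.2, 2.6, 0, 1],
  [-1.3, -0.2, 4.2, 0, 1],
  [-1.3, -0.2, 5.8, 0, 1],
  [-1.3, -0.2, 7.2, 0, 1],
  [-1.3, -0.2, 8.4, 0, 1],
  [-1.3, -0.2, 9.2, 0, 1],
  [-1.3, -0.2, 9.6, 0, 1],
  [-1.3, -0.2, 9.6, 0, 1],
  [-1.3, -0.2, 9.6, 0, 1],
])

```text
time: 2.32
tool_pos: [0.4973, -0.0427, 0.0375]
ee_rot: [3.141, -0.001, 0.145]
wrist_force: [0.0, -0.4, 0.8]
width: 0.0002
finger_force: 0.0
```

Call:
servo_tool([
  [0, 0, 0.3, 0, 1],
  [0, 0, 0.5, 0, 1],
  [0.08, 0, 0.5, 0, 1],
  [0.16, 0, 0.5, 0, 1],
  [0.24, 0, 0.5, 0, 1],
  [0.32, 0, 0.5, 0, 1],
  [0.4, 0, 0.5, 0, 1],
  [0.48, 0, 0.5, 0, 1],
  [0.56, 0, 0.5, 0, 1],
  [0.64, 0, 0.5, 0, 1],
])

```text
time: 3.15
tool_pos: [0.5133, -0.0393, 0.0244]
ee_rot: [3.142, -0.0, 0.147]
wrist_force: [-0.4, 0.4, -0.3]
width: -0.0
finger_force: 0.0
```

Call:
servo_tool([
  [0.05, 0, 0, 0, 1],
  [0.1, 0, 0, 0, 1],
  [0.15, 0, 0, 0, 1],
  [0.2, 0, 0, 0, 1],
  [0.25, 0, 0, 0, 1],
  [0.3, 0, 0, 0, 1],
  [0.35, 0, 0, 0, 1],
  [0.4, 0, 0, 0, 1],
])

```text
time: 3.82
tool_pos: [0.5226, -0.0378, 0.0242]
ee_rot: [-3.142, 0.001, 0.147]
wrist_force: [-1.2, -0.4, 0.5]
width: 0.0003
finger_force: 0.9
```

Call:
servo_tool([
  [0.04, 0, 0, 0, 1],
  [0.08, 0, 0, 0, 1],
  [0.12, 0, 0, 0, 1],
  [0.16, 0, 0, 0, 1],
  [0.2, 0, 0, 0, 1],
  [0.24, 0, 0, 0, 1],
  [0.28, 0, 0, 0, 1],
  [0.32, 0, 0, 0, 1],
])

```text
time: 4.48
tool_pos: [0.5305, -0.0364, 0.0242]
ee_rot: [-3.141, 0.001, 0.147]
wrist_force: [-4.1, 1.1, 1.0]
width: 0.0002
finger_force: 1.3
```

Call:
servo_tool([
  [0.03, 0, 0, 0, 1],
  [0.06, 0, 0, 0, 1],
  [0.09, 0, 0, 0, 1],
  [0.12, 0, 0, 0, 1],
  [0.15, 0, 0, 0, 1],
])

```text
time: 4.9
tool_pos: [0.5345, -0.0361, 0.0242]
ee_rot: [-3.142, 0.0, 0.147]
wrist_force: [-1.6, 0.3, -0.4]
width: 0.0006
finger_force: 1.2
```

Call:
servo_tool([
  [0.03, 0, 0, 0, 1],
  [0.06, 0, 0, 0, 1],
  [0.08, 0, 0, 0, 1],
  [0.1, 0, 0, 0, 1],
  [0.1, 0, 0, 0, 1],
])

```text
time: 5.32
tool_pos: [0.5371, -0.0358, 0.0243]
ee_rot: [3.141, -0.0, 0.147]
wrist_force: [-2.1, -0.1, -0.9]
width: 0.0001
finger_force: 1.0
```

Call:
servo_tool([
  [0.02, 0, 0, 0, 1],
  [0.04, 0, 0, 0, 1],
  [0.06, 0, 0, 0, 1],
  [0.06, 0, 0, 0, 1],
])

```text
time: 5.65
tool_pos: [0.5374, -0.0358, 0.0244]
ee_rot: [3.141, 0.003, 0.147]
wrist_force: [-5.9, -0.1, 1.2]
width: 0.0003
finger_force: 2.9
```

Call:
servo_tool([
  [0, 0.06, 0, 0, 1],
  [0, 0.12, 0, 0, 1],
  [0, 0.16, 0, 0, 1],
  [0, 0.1, 0, 0, 1],
  [0, 0, 0, 0, 1],
  [0, -0.1, 0, 0, 1],
  [0, -0.16, 0, 0, 1],
  [0, -0.08, 0, 0, 1],
  [0, 0, 0, 0, 1],
  [0, 0, 0, 0, 1],
])

```text
time: 6.48
tool_pos: [0.5373, -0.0353, 0.0239]
ee_rot: [-3.141, 0.003, 0.147]
wrist_force: [-5.5, -0.2, -0.2]
width: 0.0005
finger_force: 2.5
```

Call:
servo_tool([
  [0.01, 0, 0, 0, 1],
  [0.02, 0, 0, 0, 1],
  [0.02, 0, 0, 0, 1],
  [0.02, 0, 0, 0, 1],
])

```text
time: 6.82
tool_pos: [0.5373, -0.0353, 0.0239]
ee_rot: [-3.141, 0.004, 0.147]
wrist_force: [-5.7, -0.9, 1.2]
width: 0.0003
finger_force: 3.2
```

```bash
cat > mp.py <<'E'
import sys
from bed import *
np.set_printoptions(precision=2,suppress=True)
def fit(n,pred=(0,20,0.)):
    # mould cavities from a fixed view, in the seat frame
    th=.1458;X=np.array([np.cos(th),np.sin(th)]);Y=np.array([-X[1],X[0]]);seat=np.array([597.8,-41.2])
    o=robot.get_obs();s=robot.snapshot(n);c=cam(s,o);im=s["image"]
    g=cv2.resize(im,None,fx=4,fy=4,interpolation=cv2.INTER_CUBIC)
    hsv=cv2.cvtColor(g,cv2.COLOR_BGR2HSV)
    m=(hsv[...,2]<95).astype(np.uint8)
    k,lab,st,ce=cv2.connectedComponentsWithStats(m)
    P=plane(c,(ce[1:]+.5)/4-.5,.039)[:,:2]*1000
    L=(P-seat)@np.c_[X,Y]
    ok=(abs(L[:,0]+10)<50)&(abs(L[:,1]-10)<125)&(st[1:,4]>150)&(st[1:,4]<(4000))
    L=L[ok]
    return o,im,L
if __name__=="__main__":
    for n in sys.argv[1:]:
        o,im,L=fit(n);r=cv2.minAreaRect(L.astype(np.float32));print(n,len(L),r);print(L[np.argsort(L[:,1])].T)
    print(o["wrist_force"],o["tool_pos"])
E
python3 mp.py scene side
```

```text
scene 24 ((-1.9118213653564453, 23.43450164794922), (54.40803909301758, 189.12159729003906), 0.0866524949669838)
[[ 25.36  -1.94 -28.7  -28.68  25.39  -2.62 -28.66  -1.75  24.41 -28.71
   -1.83  23.88  -2.11 -28.68  24.17  -1.91  24.91 -29.18 -28.77  25.16
   -2.94  25.15 -28.88  -1.78]
 [-71.09 -70.93 -69.98 -44.45 -44.29 -44.14 -17.38 -17.27 -17.04   9.67
    9.82  10.5   36.79  36.89  37.68  62.    62.51  64.01  90.09  90.77
   90.97 117.69 117.74 118.  ]]
side 10 ((1.0628833770751953, 75.8364028930664), (53.920066833496094, 81.44975280761719), 0.06825639307498932)
[[  1.74   1.19  27.56 -25.88 -25.88   0.97  27.84 -25.95   0.88  27.97]
 [ 35.11  61.13  61.9   62.39  88.81  89.28  89.35 116.45 116.54 116.59]]
[-6.99  0.27  1.39] [ 0.54 -0.04  0.02]
```

Call:
servo_tool([
  [0.01, 0, 0, 0, 1],
  [0.02, 0, 0, 0, 1],
  [0.03, 0, 0, 0, 1],
  [0.04, 0, 0, 0, 1],
  [0.04, 0, 0, 0, 1],
  [0.04, 0, 0, 0, 1],
])

```text
time: 7.42
tool_pos: [0.5373, -0.0353, 0.0239]
ee_rot: [-3.141, 0.006, 0.147]
wrist_force: [-9.4, -0.3, 4.3]
width: 0.0011
finger_force: 4.5
```

Call:
servo_tool([
  [0, 0.02, 0, 0, 1],
  [0, 0.04, 0, 0, 1],
  [0, 0, 0, 0, 1],
  [0, -0.04, 0, 0, 1],
  [0, 0, 0, 0, 1],
  [0, 0, 0, 0, 1],
  [0, 0, 0, 0, 1],
  [0, 0, 0, 0, 1],
  [0, 0, 0, 0, 1],
  [0, 0, 0, 0, 1],
])

```text
time: 8.25
tool_pos: [0.5374, -0.0355, 0.0237]
ee_rot: [-3.141, 0.006, 0.147]
wrist_force: [-9.7, -0.3, 2.6]
width: 0.0011
finger_force: 4.3
```

Call:
servo_tool([
  [-0.15, 0, 0, 0, 1],
  [-0.4, 0, 0, 0, 1],
  [-0.8, 0, -0.5, 0, 1],
  [-0.8, 0, -1.7, 0, 1],
  [-0.6, -0.6, -2.7, 0, 1],
  [0.2, -1.9, -2.7, 0, 1],
  [1, -3.2, -2.7, 0, 1],
  [1.7, -4.6, -2.7, 0, 1],
  [2.2, -6, -2.7, 0, 1],
  [2.2, -6.6, -2.7, 0, 1],
])

```text
time: 9.08
tool_pos: [0.5725, 0.1405, 0.0928]
ee_rot: [-3.139, -0.006, 0.15]
wrist_force: [0.2, 0.4, -0.4]
width: 0.0002
finger_force: 0.0
```

```bash
python3 mp.py scene | head -1; python3 - <<'E'
from h import *
o=robot.get_obs();print(o["tool_pos"],o["ee_rot"],o["wrist_force"])
s=robot.snapshot("wrist");cv2.imwrite("pics/w2.png",s["image"])
E
```

```text
scene 24 ((-1.9401741027832031, 24.025062561035156), (54.499542236328125, 190.81700134277344), 0.07785268127918243)
[0.57121366 0.14161813 0.09261639] [-3.1385078  -0.00414276  0.15201203] [-0.5122627   1.59223869 -0.76997039]
```

View pics/w2.png

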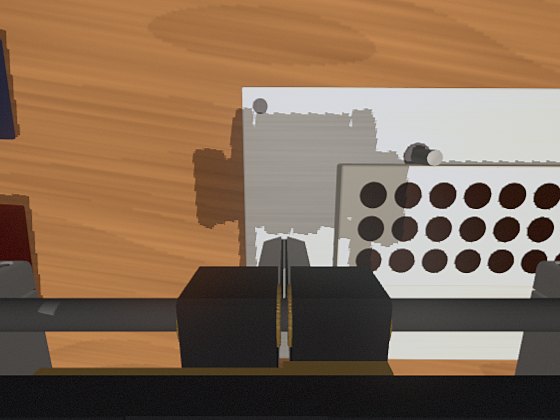

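The wrist view shows the shut fingers on the bed beyond the mould's +y end (mould edge at x≈338 px), with the mould edge touching the left pin at (425,157).

Call:
servo_tool([
  [0, 0, 1.2, 0, 1],
  [0, 0, 2.2, 0, 1],
  [0, 0, 2.7, 0, 1],
  [0, 0.15, 2.7, 0, 1],
  [0, 0.3, 2.7, 0, 1],
  [0, 0.45, 2.7, 0, 1],
  [0, 0.6, 2.7, 0, 1],
  [0, 0.7, 2.7, 0, 1],
  [0, 0.76, 2.7, 0, 1],
  [0, 0.82, 2.7, 0, 1],
])

```text
time: 10.02
tool_pos: [0.5738, 0.1154, 0.0252]
ee_rot: [3.141, -0.002, 0.147]
wrist_force: [-1.0, 0.4, -0.0]
width: 0.0002
finger_force: 0.0
```

Call:
servo_tool([
  [0, 0.05, 0, 0, 1],
  [0, 0.1, 0, 0, 1],
  [0, 0.15, 0, 0, 1],
  [0, 0.2, 0, 0, 1],
  [0, 0.25, 0, 0, 1],
  [0, 0.3, 0, 0, 1],
  [0, 0.35, 0, 0, 1],
  [0, 0.4, 0, 0, 1],
  [0, 0.45, 0, 0, 1],
  [0, 0.5, 0, 0, 1],
])

```text
time: 10.85
tool_pos: [0.575, 0.1033, 0.0243]
ee_rot: [-3.142, 0.0, 0.147]
wrist_force: [-0.5, 0.7, 0.5]
width: 0.0002
finger_force: 0.8
```

Call:
servo_tool([
  [0, 0.04, 0, 0, 1],
  [0, 0.08, 0, 0, 1],
  [0, 0.12, 0, 0, 1],
  [0, 0.16, 0, 0, 1],
  [0, 0.2, 0, 0, 1],
  [0, 0.24, 0, 0, 1],
])

```text
time: 11.35
tool_pos: [0.5759, 0.0973, 0.0243]
ee_rot: [3.142, 0.0, 0.147]
wrist_force: [-1.1, 1.6, -0.3]
width: 0.0004
finger_force: 0.8
```

```bash
python3 mp.py scene
```

```text
scene 23 ((-1.9061393737792969, 9.6466064453125), (54.37450408935547, 190.20677185058594), 0.12411364167928696)
[[ 25.49  -1.8  -28.68  25.22 -28.51  -1.66 -29.    25.19  -1.87  -1.85
  -28.99  25.13 -28.88  25.17  -1.51 -28.46  25.1   -2.22  25.13  -1.66
  -27.87  25.05  -2.35]
 [-85.4  -85.17 -85.01 -58.06 -58.03 -57.82 -31.28 -31.03 -30.9   -4.11
   -4.06  -3.91  23.06  23.27  23.3   50.7   51.79  51.91  77.21  77.31
   77.91 104.24 104.75]]
[-1.06  1.64 -0.25] [0.58 0.1  0.02]
```

Call:
servo_tool([
  [0, 0.04, 0, 0, 1],
  [0, 0.08, 0, 0, 1],
  [0, 0.12, 0, 0, 1],
  [0, 0.15, 0, 0, 1],
  [0, 0.18, 0, 0, 1],
  [0, 0.21, 0, 0, 1],
])

```text
time: 11.9
tool_pos: [0.5766, 0.0921, 0.0243]
ee_rot: [3.142, 0.0, 0.147]
wrist_force: [-1.5, 1.3, -0.3]
width: 0.0005
finger_force: 0.8
```

Call:
servo_tool([
  [0, 0.03, 0, 0, 1],
  [0, 0.06, 0, 0, 1],
  [0, 0.09, 0, 0, 1],
  [0, 0.09, 0, 0, 1],
])

```text
time: 12.23
tool_pos: [0.577, 0.0897, 0.0243]
ee_rot: [3.141, 0.0, 0.147]
wrist_force: [-0.5, 1.0, 0.5]
width: 0.0005
finger_force: 0.5
```

Call:
servo_tool([
  [0, 0.03, 0, 0, 1],
  [0, 0.06, 0, 0, 1],
  [0, 0.08, 0, 0, 1],
  [0, 0.08, 0, 0, 1],
])

```text
time: 12.57
tool_pos: [0.5771, 0.0895, 0.0244]
ee_rot: [-3.139, -0.0, 0.147]
wrist_force: [-0.2, 5.4, -0.4]
width: 0.0004
finger_force: 2.8
```

Call:
servo_tool([
  [0, 0.02, 0, 0, 1],
  [0, 0.04, 0, 0, 1],
  [0, 0.06, 0, 0, 1],
  [0, 0.06, 0, 0, 1],
])

```text
time: 12.9
tool_pos: [0.577, 0.0895, 0.0244]
ee_rot: [-3.136, -0.0, 0.148]
wrist_force: [-1.2, 8.0, 0.3]
width: 0.0004
finger_force: 4.3
```

Call:
servo_tool([
  [0, 0.02, 0, 0, 1],
  [0, 0.03, 0, 0, 1],
  [0, 0.03, 0, 0, 1],
  [0, 0.03, 0, 0, 1],
  [0, 0.03, 0, 0, 1],
  [0, 0.03, 0, 0, 1],
  [0, 0.03, 0, 0, 1],
  [0, 0.03, 0, 0, 1],
])

```text
time: 13.57
tool_pos: [0.577, 0.0895, 0.0244]
ee_rot: [-3.135, -0.0, 0.148]
wrist_force: [-2.0, 10.1, 0.6]
width: 0.0004
finger_force: 5.0
```

```bash
python3 mp.py scene side
```

```text
scene 23 ((-1.8970222473144531, 1.876007080078125), (189.83779907226562, 54.48982238769531), 89.93411254882812)
[[ -1.55  25.02 -28.88  -1.86 -28.77  25.05  -1.52  25.3  -28.82  25.18
  -28.69  -2.02  -1.95 -29.13  25.36 -27.83  24.84  -1.95  -2.04  24.99
  -28.42  25.15  -2.25]
 [-93.04 -93.02 -92.59 -66.01 -65.91 -65.82 -39.08 -38.92 -38.72 -11.78
  -11.76 -11.65  15.3   15.32  15.42  42.75  43.85  44.03  69.29  69.44
   70.25  96.25  96.8 ]]
side 5 ((-12.366619110107422, 69.55897521972656), (53.936893463134766, 27.38005256652832), 88.48108673095703)
[[  0.6    1.26 -25.48 -25.4    2.03]
 [ 42.24  68.17  68.83  94.39  96.16]]
[-1.41 10.59  0.13] [0.58 0.09 0.02]
```

Call:
servo_tool([
  [0, -0.1, 0, 0, 1],
  [0, -0.3, 0, 0, 1],
  [0, -0.8, 0, 0, 1],
  [0, -0.8, -1.4, 0, 1],
  [-0.6, -0.4, -2.6, 0, 1],
  [-1.4, 0.8, -2.6, 0, 1],
  [-2.2, 2.2, -2.6, 0, 1],
  [-3.1, 3.5, -2.6, 0, 1],
  [-3.2, 4.6, -2.6, 0, 1],
  [-3.2, 5.1, -2.6, 0, 1],
])

```text
time: 14.5
tool_pos: [0.5166, -0.055, 0.0899]
ee_rot: [3.139, -0.001, 0.144]
wrist_force: [1.0, -0.3, 0.4]
width: -0.0
finger_force: 0.0
```

Call:
servo_tool([
  [0, 0, 0, 0, 1],
  [0, 0, 1.2, 0, 1],
  [0, 0, 2.2, 0, 1],
  [0, 0, 2.6, 0, 1],
  [0, 0, 2.6, 0, 1],
])

```text
time: 14.92
tool_pos: [0.515, -0.0502, 0.0211]
ee_rot: [-3.139, 0.006, 0.148]
wrist_force: [-0.5, -0.3, 0.3]
width: 0.0006
finger_force: 0.0
```

Call:
servo_tool([
  [0.12, 0, -0.1, 0, 1],
  [0.24, 0, -0.1, 0, 1],
  [0.36, 0, -0.1, 0, 1],
  [0.48, 0, -0.1, 0, 1],
  [0.6, 0, -0.1, 0, 1],
  [0.68, 0, -0.1, 0, 1],
  [0.74, 0, -0.1, 0, 1],
  [0.8, 0, -0.1, 0, 1],
  [0.84, 0, -0.1, 0, 1],
  [0.88, 0, -0.1, 0, 1],
])

```text
time: 15.75
tool_pos: [0.5389, -0.0489, 0.0268]
ee_rot: [3.142, 0.0, 0.147]
wrist_force: [-0.3, 0.3, 0.7]
width: 0.0003
finger_force: 0.0
```

Call:
servo_tool([
  [0.03, 0, 0, 0, 1],
  [0.06, 0, 0, 0, 1],
  [0.09, 0, 0, 0, 1],
  [0.12, 0, 0, 0, 1],
  [0.14, 0, 0, 0, 1],
  [0.14, 0, 0, 0, 1],
])

```text
time: 16.25
tool_pos: [0.5393, -0.0488, 0.0262]
ee_rot: [-3.141, 0.007, 0.147]
wrist_force: [-7.8, -1.6, 4.2]
width: 0.0002
finger_force: 4.0
```

Call:
servo_tool([
  [0.02, 0, 0, 0, 1],
  [0.03, 0, 0, 0, 1],
  [0.03, 0, 0, 0, 1],
  [0.03, 0, 0, 0, 1],
  [0.03, 0, 0, 0, 1],
  [0.03, 0, 0, 0, 1],
  [0.03, 0, 0, 0, 1],
])

```text
time: 16.83
tool_pos: [0.5393, -0.0487, 0.0261]
ee_rot: [-3.141, 0.009, 0.147]
wrist_force: [-9.1, -1.3, 5.6]
width: 0.0002
finger_force: 4.8
```

Call:
servo_tool([
  [-0.15, 0, 0, 0, 1],
  [-0.4, 0, 0, 0, 1],
  [-1, 0, -0.3, 0, 1],
  [-1.4, 0, -1.6, 0, 1],
  [-1.4, 0.4, -3, 0, 1],
  [-1.4, 1.6, -3.4, 0, 1],
  [-1.4, 3.2, -3.4, 0, 1],
  [-1.4, 4.8, -3.4, 0, 1],
  [-1.3, 6.3, -3.4, 0, 1],
  [-1.3, 6.9, -3.4, 0, 1],
])

```text
time: 17.67
tool_pos: [0.5369, -0.2282, 0.1122]
ee_rot: [3.138, -0.002, 0.144]
wrist_force: [-0.1, -0.5, 0.3]
width: 0.0005
finger_force: 0.0
```

```bash
python3 mp.py scene | head -1; python3 - <<'E'
from h import *
o=robot.get_obs();print(o["tool_pos"],o["ee_rot"],o["wrist_force"])
th=.1458;d=o["tool_pos"][:2]*1000-[597.8,-41.2];print(d@[np.cos(th),np.sin(th)],d@[-np.sin(th),np.cos(th)])
s=robot.snapshot("wrist");cv2.imwrite("pics/w3.png",s["image"])
E
```

```text
scene 24 ((-1.9260749816894531, 1.361663818359375), (54.588401794433594, 190.2915802001953), 0.019700482487678528)
[ 0.53675212 -0.22898046  0.11179924] [ 3.13838187e+00 -1.19504850e-03  1.42228075e-01] [ 0.33835119 -1.87062419 -0.02175073]
-87.68165831377715 -176.91883101359537
```

View pics/w3.png

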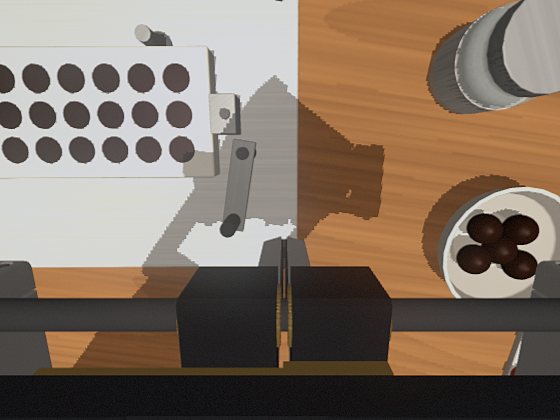

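The wrist view shows the mould's end against the stop at x≈212 px, the latch running from (243,153) to the knob at (230,226), and the fingers on the knob's −y side with the bowl clear to the right.

Call:
servo_tool([
  [0.15, 0, 1, 0, 1],
  [0.15, 0, 1.8, 0, 1],
  [0.15, 0, 2.2, 0, 1],
  [0.15, -0.2, 2.2, 0, 1],
  [0.15, -0.4, 2.2, 0, 1],
  [0.15, -0.6, 2.2, 0, 1],
  [0.15, -0.75, 2.2, 0, 1],
  [0.15, -0.9, 2.2, 0, 1],
  [0.14, -1.05, 2.2, 0, 1],
  [0.13, -1.2, 2.2, 0, 1],
])

```text
time: 18.6
tool_pos: [0.536, -0.1937, 0.0581]
ee_rot: [3.14, -0.002, 0.147]
wrist_force: [1.0, -1.7, -0.5]
width: 0.0006
finger_force: 0.9
```

Call:
servo_tool([
  [0, -0.2, 0, 0, 1],
  [0.02, -0.4, 0, 0, 1],
  [0.06, -0.64, 0, 0, 1],
  [0.14, -0.82, 0, 0, 1],
  [0.22, -0.98, 0, 0, 1],
  [0.32, -1.12, 0, 0, 1],
  [0.44, -1.27, 0, 0, 1],
  [0.56, -1.4, 0, 0, 1],
  [0.68, -1.53, 0, 0, 1],
])

```text
time: 19.35
tool_pos: [0.5462, -0.1526, 0.0565]
ee_rot: [-3.141, 0.001, 0.147]
wrist_force: [-0.4, -0.6, -0.3]
width: 0.0004
finger_force: 0.5
```

Call:
servo_tool([
  [0.13, -0.08, 0, 0, 1],
  [0.26, -0.15, 0, 0, 1],
  [0.39, -0.22, 0, 0, 1],
  [0.49, -0.27, 0, 0, 1],
  [0.59, -0.32, 0, 0, 1],
  [0.67, -0.35, 0, 0, 1],
  [0.73, -0.38, 0, 0, 1],
  [0.79, -0.4, 0, 0, 1],
])

```text
time: 20.02
tool_pos: [0.5645, -0.1403, 0.0569]
ee_rot: [3.141, -0.0, 0.147]
wrist_force: [-0.5, -1.4, 0.1]
width: 0.0008
finger_force: 0.5
```

Call:
servo_tool([
  [0.05, -0.02, 0, 0, 1],
  [0.1, -0.04, 0, 0, 1],
  [0.14, -0.05, 0, 0, 1],
  [0.18, -0.05, 0, 0, 1],
  [0.18, -0.05, 0, 0, 1],
])

```text
time: 20.43
tool_pos: [0.5669, -0.139, 0.0568]
ee_rot: [3.141, 0.004, 0.147]
wrist_force: [-6.0, -2.1, 2.5]
width: 0.0003
finger_force: 3.0
```

Call:
servo_tool([
  [0.04, 0, 0, 0, 1],
  [0.06, 0, 0, 0, 1],
  [0.06, 0, 0, 0, 1],
])

```text
time: 20.68
tool_pos: [0.5671, -0.139, 0.0568]
ee_rot: [-3.142, 0.007, 0.147]
wrist_force: [-8.9, -2.2, 4.7]
width: 0.0005
finger_force: 4.6
```

Call:
servo_tool([
  [-0.2, 0, 0, 0, 1],
  [-0.5, 0, 0, 0, 1],
  [-1.2, 0, 0, 0, 1],
  [-2, 0, -0.6, 0, 1],
  [-2.6, 0, -1.8, 0, 1],
  [-3, 0, -3.2, 0, 1],
  [-3, 0, -4.8, 0, 1],
  [-3, 0, -6, 0, 1],
  [-3, 0, -6, 0, 1],
  [-3, 0, -6, 0, 1],
])

```text
time: 21.52
tool_pos: [0.4973, -0.1495, 0.2097]
ee_rot: [3.139, -0.006, 0.147]
wrist_force: [-0.1, -0.7, -1.2]
width: 0.0006
finger_force: 0.0
```

```bash
python3 mp.py scene side| grep -v '^ *\['; python3 - <<'E'
from h import *
o=robot.get_obs();print(o["tool_pos"],o["wrist_force"],o["time"])
s=robot.snapshot("wrist");im=s["image"]
cv2.imwrite("pics/w4.png",im)
th=.1458;X=np.array([np.cos(th),np.sin(th)]);Y=np.array([-X[1],X[0]])
k=np.array([.5978,-.0412])+(-.030)*X+(-.090)*Y;print("closed knob top expected px",proj(cam(s,o),np.r_[k,.078]))
E
```

```text
scene 23 ((-4.695375442504883, 1.8083419799804688), (60.118080139160156, 189.21487426757812), 0.0007816267316229641)
   -2.01  -1.96 -29.01  25.36 -28.85  -1.57  25.17 -29.05  25.33  -1.92
  -28.83  25.02  -2.13]
  -11.56  15.25  15.27  15.42  42.04  42.08  42.16  69.14  69.18  69.3
   96.22  96.27  96.42]]
side 14 ((0.6458797454833984, -6.518211364746094), (203.3498992919922, 54.23563766479492), 89.80521392822266)
   -26.17    1.03   28.07    1.11  -26.13]
    68.27   68.47   94.86   95.08   95.25]]
[ 0.49543615 -0.14880075  0.20554445] [-0.219322   -0.59559817 -0.17010164] 21.6167
closed knob top expected px [[282.58813878 119.6894495 ]]
```

View pics/w4.png

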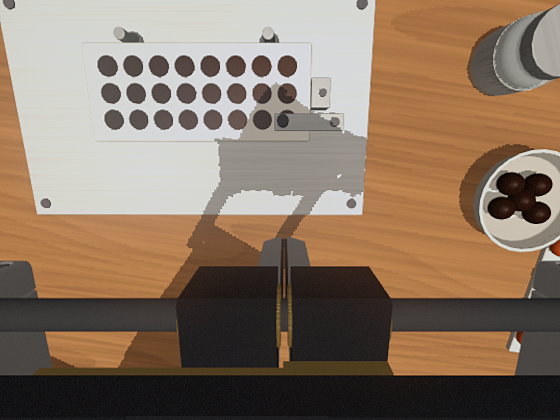

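The final view shows the latch closed along the pin row, with the knob at (283,120) where (283,120) was expected. The mould bears on both pins and the stop, and the gripper is clear. Handing in.

```bash
python3 -c "
from bench import robot
print(robot.close_job())"
```

```text
the job is handed in; nothing more can be done
None
```

The job is handed in at about 22 s of robot time: the mould sits against both pins and the end stop (pressed home with about 10 N), the latch is fully closed over it, the gripper is clear, and the other things on the table were not touched.

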